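# Load the sample boat into the analyser with the push rod

## Robot

A 7-joint arm with a two-finger parallel gripper is mounted at the origin on the work surface. World frame = base frame: x ahead of the robot, y to its left, z up, the work surface at z = 0. Lengths are in m, angles in rad, forces in N, time in s.
With the tool pointing down it reaches from about 0.4 to 0.9 m from the base axis. Payload 5.5 kg.
Tool frame: the origin (TCP) lies midway between the tips of the shut fingers; the grasp point (between the pads) lies 19 mm behind it (manip.grip_depth is the distance from the TCP to the grasp point, in m); z points along the fingers, y is the line along which they close (so a half turn about z gives the same grasp; the last joint's range is limited). The gripper opens to 92 mm and grips with 3 to 60 N. Pads are 19 mm wide; open, the fingers measure 130 mm over their backs; the gripper's body (75 mm by 190 mm) begins 47 mm behind the grasp point.
Start: joints at [1.462, 0.501, -0.427, 1.55, 0.221, 1.138, -0.21], TCP at [0.236, -0.606, 0.227] pointing down, gripper open.
Joint ranges: [-2.88, 2.88], [-0.31, 2.03], [-1.54, 1.56], [0.2, 2.42], [-1.41, 4.55], [0.19, 2.02], [-2.57, 2.57]. Speed limits (rad/s): [2.57, 2.57, 3.14, 3.14, 3.14, 3.14, 3.14].

## Interface

Orientations are given as a unit quaternion [x, y, z, w].
In Python, from bench import manip, effector, viewer gives the robot as it stands. Calls block until the motion is done:
- manip.move_pose(position, orientation): joint-space move of the TCP to a pose.
- manip.servo_line(position, ori=None, vel=0.15): straight line of the TCP; ori=None keeps the orientation; vel is the mean speed in m/s.
- manip.movej(angles): joint-space move.
- effector.open_jaws() and effector.close(f_grip=None): open the fingers fully, or close them until they stop; f_grip is the grip in N (None keeps the last).
- manip.sleep(seconds).
- manip.solve_ik(position, orientation): joint angles nearest the present ones, or None.
- viewer.get_image(name): name is "side" or "top"; returns the picture (420x560x3 uint8, red, green, blue); there is no depth.
- viewer.get_calibration(name): a dict with "vfov" (degrees; the focal length in pixels is half the picture's height over the tangent of half this angle, whatever the lens; pixels are square), "cx", "cy" (the principal point, pixels), "dist_coeffs" ([k1, k2, p1, p2, k3] as OpenCV has them; the pictures are not rectified), "eye" and "attitude" of the camera in the world. Camera axes: x right, y down, z forward; pixel columns grow to the right and rows downward; lengths in m; the calibration is good to about 2 mm. A picture is of the moment at which its call begins. get_calibration takes no time and is no camera call.
A pose or a line that the arm cannot do raises manip.PlanningError and nothing moves.
- manip.hand_in(): hands the job in; it is judged then, once.
Readings, each from a call of its own:
- manip.current_clock(): time.
- manip.current_q(): joint angles.
- manip.current_joint_velocities(): joint speeds.
- manip.current_tau(): joint torques, N m.
- manip.current_tool_pos(): TCP position.
- manip.current_tcp_rot(): TCP orientation.
- manip.current_force(): force on the tool from outside, world axes, zero at the start.
- manip.current_wrist_torque(): the same for the moment, N m.
- manip.current_finger_gap(): finger opening in m.
- manip.current_gripper_force(): force on a finger pad.
Only numpy, scipy, OpenCV 4.12 (cv2) and the standard library are available. Lean on these libraries where they do the work, as an engineer would, in place of code of your own. Each camera call takes 0.05 s, during which the arm holds its last target. There are 200 camera calls.

## Task

Take the push rod from its tray and with it push the ceramic boat along the trough, under the drop flap and into the lock until it sits firmly against the end stop: keep a light steady pressure on it there for about a second so you know it is home, but be gentle, the ceramic chips. Then draw the rod out so that the flap drops shut behind the boat, and lay the rod back down in its tray. Do not touch the boat with the gripper, and leave the beaker, the bottle and the jar standing where they are.

Things in the scene. Friction and masses are not known exactly. Their poses are not given: they have to be found in the camera images.
- loader: Boat loader fixed to the bench: a straight level steel channel leading into a white furnace housing with a blue band. Origin on the bench top, on the channel's centre line right below the flap's hinge; x along the channel in the push direction, z up. Channel floor 60 mm above the bench. Housing from x = 117 to 417 mm, 260 wide, 205 high.
- trough_end (a point): Middle of the channel floor's open outer end, x = -105 mm in loader; nothing of the loader lies outside it. To x = -40 mm: open trough, 34 mm wide inside, walls 10 mm high; to -5 mm its walls close in to 26 mm; from -4 to 117 mm: lock, 26 mm wide inside, clear cover 36 mm over the floor, its top 100 mm over the bench.
- lock_end (a point): Middle of the channel floor at the lock's inner end, x = 117 mm in loader. Before it stands the rigid depth stop, a brass block 24 mm wide, 20 high, on a screw. Its depth differs each time and is not measured: its face is somewhere from x = 82 to 107 mm. It can be seen through the clear cover and felt with the boat.
- flap (a joint): Light sprung steel drop flap at the mouth of the lock, 21 mm long, hinged across the channel 34 mm above its floor. 0 rad: shut, its lower edge 13 mm above the floor, so a lower tool passes under it; grows as the edge swings inwards, to 1.4 rad; cannot swing outwards. Both end walls of the boat must lift it: a push of some 1 to 5 N. It falls shut behind the boat.
- boat: White ceramic sample boat in the trough: open tray 60 mm long (x), 22 wide, 18 high, flat closed ends, 45 g. Origin at the centre of its underside, x pointing into the lock. Home, its front end touches the stop, wherever that is set. Firmly home is a press of 4 N or more on the stop, kept for 0.3 s; 6 to 10 N is right. Chips above 24 N: bumping the stop at 40 mm/s is too much, 10 mm/s is safe.
- push_rod: Push rod lying in the tray, 130 g: black handle 80 mm long, 16 wide, 18 high, then a steel rod 6 mm thick with a flat foot 10 mm wide, 8 high at its end. Origin at the centre of the handle's underside, x along the rod towards the foot, z up; rod and foot are centred 9 mm above the underside. Balance point about 20 mm ahead of the origin.
- rod_tip (a point): Middle of the foot's flat end face, 200 mm ahead of the push rod's origin along its x and 9 mm above its underside.
- tray: Low steel instrument tray fixed on the bench, 280 mm long (x), 120 mm wide (y), rim 13 mm high, walls and floor 3 mm thick. Origin at the centre of its underside. At the start the rod lies on its floor, about along its x.
- beaker: Glass beaker, 68 mm across, 85 mm high, standing on the bench; bystander. Origin at the centre of its underside.
- amber_bottle: Amber bottle, 60 mm across, 130 mm high, standing on the bench; bystander. Origin at the centre of its underside.
- jar: White jar, 52 mm across, 60 mm high, standing on the bench; bystander. Origin at the centre of its underside.
Things that resemble listed ones, but are neither listed nor needed, are in the scene too. There is more than one size of the push_rod; the job needs the larger. There is more than one size of the boat; the job needs the smaller.

How it is judged:
On the way, in this order (a step that is already met when the one before it is completed fails the run):
1. the push rod is lifted out of the tray (z of push_rod in the frame of tray above 0.03 m), for 0.2 s.
2. the boat is pressed against the stop by the rod with at least 4 N for 0.3 s (contact force between boat and stop_c0 above 4 N and contact force between push_rod and boat above 4 N), for 0.3 s.
At the end, for the whole second after the job is handed in: The boat stands flat in the lock with its front end within 3 mm of the stop, the flap hangs shut behind it (within 0.12 rad), and the push rod lies flat, released and at rest on the tray's floor, both its ends within the tray (x of stop_c0 in the frame of boat below 0.038 m and x of boat in the frame of loader above 0.048 m and z of boat in the frame of loader below 0.063 m and angle between each of boat, push_rod's own z axis and vertical below 0.08 rad and value of joint flap below 0.12 rad and z of push_rod in the frame of tray below 0.008 m and x of push_rod in the frame of tray between -0.145 and 0.145 m and x of rod_tip in the frame of tray between -0.145 and 0.145 m and y of push_rod in the frame of tray between -0.06 and 0.06 m and y of rod_tip in the frame of tray between -0.06 and 0.06 m and linear speed of boat below 0.01 m/s and linear speed of push_rod below 0.02 m/s); the robot touches nothing.
It fails at once if the boat is pressed with more than 24 N by the rod or against the stop (contact force between push_rod and boat above 24 N or contact force between boat and stop_c0 above 24 N).
It fails at once if the gripper or arm touches the boat (contact force between any of the fingers, the arm and boat above 0.3 N).
It fails at once if the beaker, the bottle or the jar is shifted more than 15 mm (distance of any of beaker, amber_bottle, jar from where it was at the start of the episode above 0.015 m).
It also fails if it takes over 59 s, if anything falls off the work surface, if the arm or the gripper's body presses on something with over 40 N, if the wrist force passes 120 N, or if a joint passes its speed limit or range.

## Working session

There is one attempt and no reset: what is moved stays moved. The work goes in short steps, each a Python script; the robot and the scene stay as the last script left them, time stands still between calls to the robot, and variables do not carry over. Pictures are saved under pics/ and viewed, at most 10 in all, crops included, and the job is handed in when it is done.

```bash
ls; mkdir -p pics
python3 - <<'E'
from bench import manip, effector, viewer
import cv2
for n in("side","top"):
    im=viewer.get_image(n); cv2.imwrite(f"pics/{n}0.png",im[:,:,::-1]); print(n,viewer.get_calibration(n))
print(manip.current_tool_pos(),manip.current_tcp_rot(),manip.grip_depth,manip.current_clock(),manip.current_force())
E
```

```text
pics
side {'vfov': 51.85305982542093, 'cx': 272.69266038250146, 'cy': 208.87576613897843, 'dist_coeffs': array([-0.12557777,  0.        ,  0.        ,  0.        ,  0.        ]), 'eye': array([ 0.24859144, -0.55229357,  0.80255759]), 'attitude': array([ 0.89436039, -0.20024029,  0.09374595, -0.38888947])}
top {'vfov': 56.74321620142194, 'cx': 280.98654924935664, 'cy': 211.9068304314874, 'dist_coeffs': array([-0.01045498,  0.        ,  0.        ,  0.        ,  0.        ]), 'eye': array([0.45774868, 0.12520595, 0.91566562]), 'attitude': array([ 0.71367111, -0.69743904,  0.04809534, -0.04403607])}
[ 0.23583552 -0.60503283  0.22575849] [ 9.82768864e-01  1.84836657e-01 -1.52905236e-04 -8.64023042e-04] 0.0188 0.1 [ 0.71095416  0.29920643 -1.33873981]
```

View pics/top0.png

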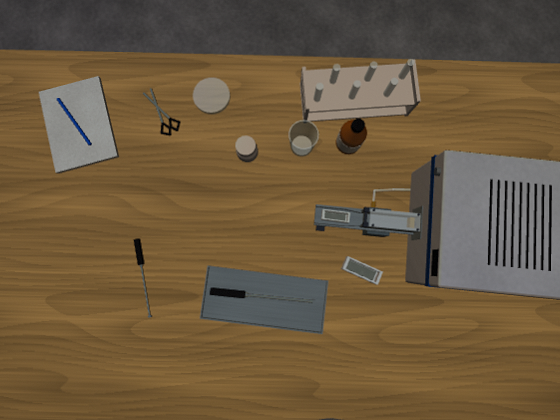

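View pics/side0.png

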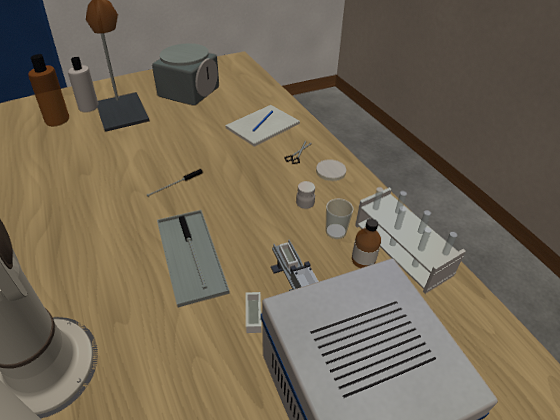

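The top picture shows the rod in its tray, with the handle at (228,293) and the foot at about (313,300). The boat is in the trough at (335,216), the lock runs to the housing at (420,221), and the larger boat lies on the bench at (363,270). The side picture shows the same layout. Next I'll magnify the loader and the tray.

```bash
cat > h.py <<'E'
import numpy as np, cv2
from scipy.spatial.transform import Rotation as R
from bench import manip, effector, viewer
def cam(n):
    c=viewer.get_calibration(n); f=210/np.tan(np.radians(c["vfov"]/2))
    return np.array([[f,0,c["cx"]],[0,f,c["cy"]],[0,0,1]]),c["dist_coeffs"],c["eye"],R.from_quat(c["attitude"])
def ray(n,px):
    K,d,e,r=cam(n); u=cv2.undistortPoints(np.array(px,float).reshape(-1,1,2),K,d).reshape(-1,2)
    return e,r.apply(np.c_[u,np.ones(len(u))])
def plane(n,px,z):
    e,v=ray(n,px); return e+v*((z-e[2])/v[:,2])[:,None]
def proj(n,P):
    K,d,e,r=cam(n); p=r.inv().apply(np.atleast_2d(P)-e); return cv2.projectPoints(p,np.zeros(3),np.zeros(3),K,d)[0].reshape(-1,2)
def tri(p1,p2):
    a,u=ray("side",p1);b,v=ray("top",p2);u=u[0];v=v[0]
    s=np.linalg.lstsq(np.c_[u,-v],b-a,rcond=None)[0]; return (a+s[0]*u+b+s[1]*v)/2,np.linalg.norm(a+s[0]*u-b-s[1]*v)
E
python3 - <<'E'
from h import *
t=cv2.imread("pics/top0.png")
a=cv2.resize(t[190:250,300:440],None,fx=5.7,fy=5,interpolation=cv2.INTER_CUBIC)
a=cv2.resize(t[190:250,300:440],(798,342),interpolation=cv2.INTER_CUBIC)   # 5.7x
b=cv2.resize(t[262:335,196:336],(560,292),interpolation=cv2.INTER_CUBIC)
o=np.zeros((342+258,798,3),np.uint8); o[:342]=a; b=cv2.resize(t[266:334,196:334],(524,258),interpolation=cv2.INTER_CUBIC);o[342:,:524]=b # 3.8x
cv2.imwrite("pics/c1.png",o)
s=cv2.imread("pics/side0.png")
cv2.imwrite("pics/c2.png",cv2.resize(s[200:310,150:330],(720,440),interpolation=cv2.INTER_CUBIC)) #4x
print("trayish",plane("top",[[210,267],[327,280],[202,318],[322,331]],.013))
for nm,p in dict(stub=[315,216]).items(): print(nm,plane("top",p,.07))
hsv=cv2.cvtColor(t,cv2.COLOR_BGR2HSV)
# handle blob
m=((t.max(2)<35)).astype(np.uint8); m[:270]=0;m[:,:200]=0;m[:,260:]=0;m[320:]=0
ys,xs=np.nonzero(m); print("handle",len(xs)); print(cv2.minAreaRect(np.c_[xs,ys].astype(np.float32)))
E
```

```text
trayish [[0.44474838 0.2814839  0.013     ]
 [0.42129738 0.0123812  0.013     ]
 [0.33023003 0.29436049 0.013     ]
 [0.30755735 0.02278752 0.013     ]]
stub [[0.56139471 0.04685286 0.07      ]]
handle 241
((227.14356994628906, 292.56439208984375), (34.428287506103516, 6.865756988525391), 5.710593223571777)
```

View pics/c1.png

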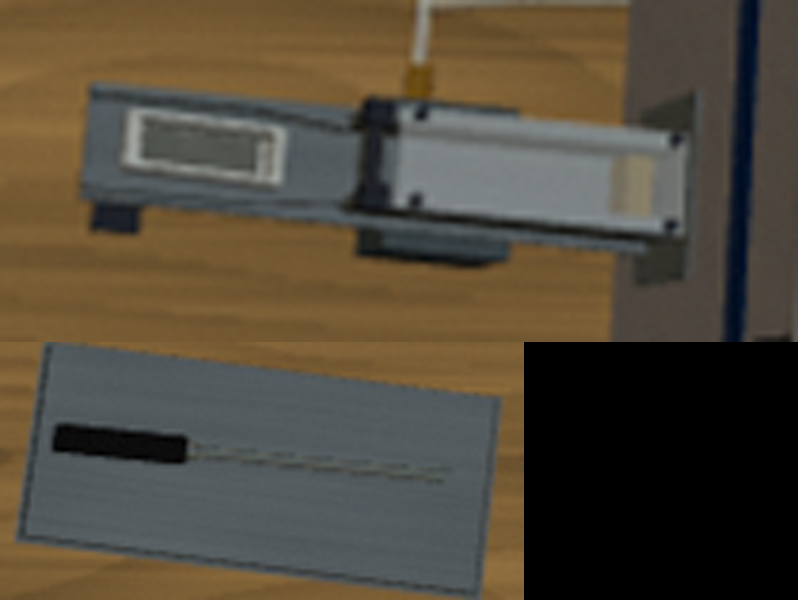

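View pics/c2.png

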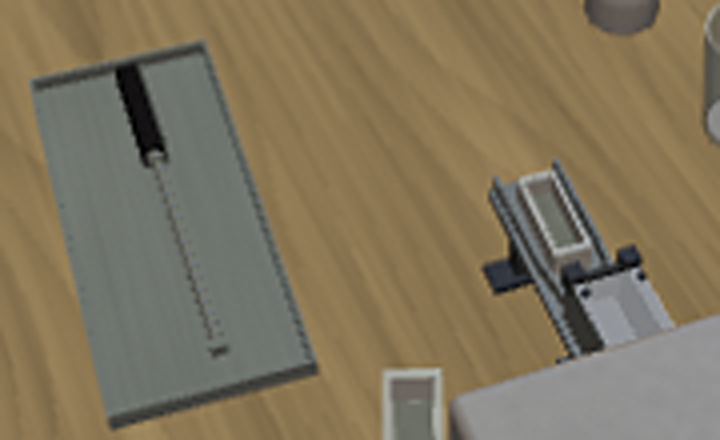

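Crop c1 (5.7x) shows the boat at full-picture pixels (321–350, 209–223), the lock's cover bolts, and the brass stop face at about (407,222). Crop c2 shows the rod in the tray with its handle at the far end.

Run:
```python
from h import *
np.set_printoptions(precision=4,suppress=True)
L=lambda p: np.array(p)/5.7+[300,190]
B=lambda p: (np.array(p)-[0,342])/3.8+[196,266]
ang=lambda d:np.degrees(np.arctan2(d[1],d[0]))
boat=plane("top",L([[125,108],[287,125],[280,187],[122,168]]),.078); print("boat",boat.mean(0),ang(boat[1]-boat[0]),ang(boat[2]-boat[3]),np.linalg.norm(boat[1]-boat[0]))
bo=plane("top",L([[421,112],[677,139],[671,226],[415,200]]),.101); print("bolts",bo,ang(bo[1]-bo[0]),ang(bo[2]-bo[3]))
te=plane("top",L([[92,85],[82,200]]),.07); print("trough end",te,te.mean(0))
d=(bo[1]+bo[2]-bo[0]-bo[3])[:2]; d/=np.linalg.norm(d)
c=bo.mean(0)[:2]; n=np.array([-d[1],d[0]])
for nm,p in [("boat",boat.mean(0)),("te",te.mean(0))]: print(nm,"along,perp wrt bolts",(p[:2]-c)@d,(p[:2]-c)@n)
st=plane("top",L([[612,155],[612,213]]),.08); print("stop",(st[:,:2]-c)@d,(st[:,:2]-c)@n)
h=plane("top",[[227.14,292.56]],.021)[0]; f=plane("top",B([[447,473]]),.016)[0]
print("handle",h,"foot",f,np.linalg.norm((f-h)[:2]),ang(f-h))
# other rod
o=plane("top",[[136.5,239],[141,264],[150,317]],.012); print("other",np.linalg.norm(o[0]-o[1]),np.linalg.norm(o[0]-o[2]))
# side checks
S=lambda p: np.array(p)/4+[150,200]
print("tri boat",tri(S([553,214]),L([203,147])), "tri foot",tri(S([221,350]),B([443,473])))
print("boat side plane",plane("side",S([[520,180],[553,172],[592,245],[557,254]]),.078).mean(0))
print("tri handle end", tri(S([128,66]),B([55,438])))
print("tray side", plane("side",S([[33,82],[204,43],[316,368],[110,425]]),.013))
by=plane("top",[[246,147]],.06)[0],plane("top",[[303,133]],.085)[0],plane("top",[[357,126]],.13)[0]; print(by)
q=R.from_matrix(np.c_[[0,-1,0],[-1,0,0],[0,0,-1]]).as_quat()
```

```text
boat [0.5619 0.0026 0.078 ] -94.7003031537692 -95.56824027819684 0.062169406148072315
bolts [[ 0.5741 -0.075   0.101 ]
 [ 0.5662 -0.1704  0.101 ]
 [ 0.5337 -0.1674  0.101 ]
 [ 0.5411 -0.0725  0.101 ]] -94.72742440534364 -94.50367249216907
trough end [[0.586  0.0446 0.07  ]
 [0.5414 0.048  0.07  ]] [0.5637 0.0463 0.07  ]
boat along,perp wrt bolts -0.12414527728509561 -0.0018155356959019238
te along,perp wrt bolts -0.1678395557506841 -0.0035934054279420508
stop [0.0309 0.0322] [ 0.011  -0.0111]
handle [0.3886 0.2388 0.021 ] foot [0.3749 0.0428 0.016 ] 0.19653893772961162 -93.99250835479789
other 0.05895901611987555 0.1806139880932201
tri boat (array([0.5619, 0.0028, 0.0779]), np.float64(0.00016813202231136872)) tri foot (array([0.3743, 0.0444, 0.0077]), np.float64(0.00032491211931603547))
boat side plane [0.5635 0.0035 0.078 ]
tri handle end (array([0.3914, 0.2761, 0.0223]), np.float64(0.0013961955388278823))
tray side [[0.3322 0.2974 0.013 ]
 [0.4467 0.2857 0.013 ]
 [0.4178 0.0064 0.013 ]
 [0.3014 0.0174 0.013 ]]
(array([0.7166, 0.2042, 0.06  ]), array([0.7441, 0.0769, 0.085 ]), array([ 0.7468, -0.0339,  0.13  ]))
```

Run:
```python
from h import *
g=np.array([.3886,.238,0])+.02*u2(-94.1)
q=ori(-94.1)
p=manip.current_tool_pos()
manip.servo_line([p[0],p[1],.36],vel=.25); print(manip.current_clock())
manip.move_pose(g+[0,0,.22],q); print(manip.current_clock())
manip.servo_line(g+[0,0,.05],vel=.15)
manip.servo_line(g+[0,0,.0155],vel=.05); print(manip.current_clock(),manip.current_tool_pos(),g,manip.current_force())
t=viewer.get_image("top")[:,:,::-1]; s=viewer.get_image("side")[:,:,::-1]
o=np.hstack([cv2.resize(t[250:340,180:340],(400,225)),cv2.resize(s[150:330,120:280],(400,450))[:225]*0]) 
o=np.zeros((450,800,3),np.uint8); o[:225,:400]=cv2.resize(t[250:340,180:340],(400,225)); o[:,400:]=cv2.resize(s[150:330,120:280],(400,450))
cv2.imwrite("pics/g1.png",o)
```

```text
0.7833
3.7583
5.8833 [0.3872 0.2183 0.0155] [0.3872 0.2181 0.    ] [-0.0101  0.4552  0.3301]
```

View pics/g1.png

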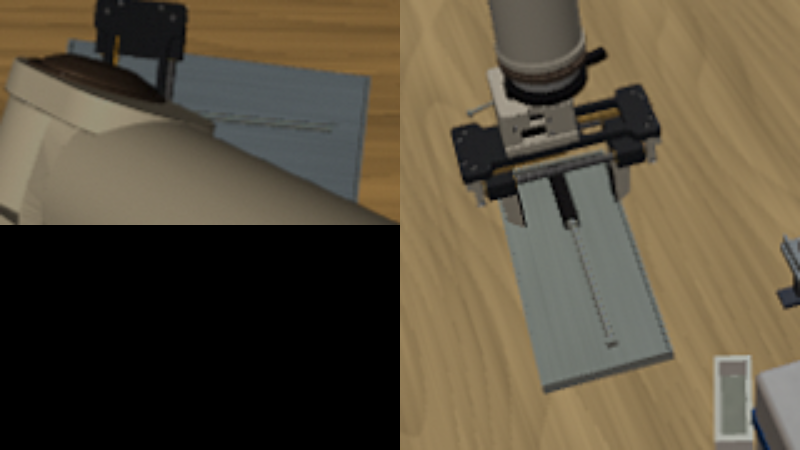

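The side view shows the open fingers straddling the tray around the handle, which is at about (565,200) in the composite. They are clear of the rim.

Run:
```python
from h import *
p=manip.current_tool_pos()
manip.servo_line([p[0],p[1],.0145],vel=.02); print(manip.current_tool_pos(),manip.current_force())
effector.close(45); print(manip.current_finger_gap(),manip.current_gripper_force(),manip.current_force(),manip.current_clock())
manip.servo_line([p[0],p[1],.17],vel=.12); print(manip.current_tool_pos(),manip.current_force(),manip.current_wrist_torque())
a=.02*0
manip.move_pose([.575,.23,.17],ori(-94.4)); print(manip.current_clock(),manip.current_finger_gap())
t=viewer.get_image("top")[:,:,::-1]; s=viewer.get_image("side")[:,:,::-1]
cv2.imwrite("pics/t2.png",t);cv2.imwrite("pics/s2.png",s)
tip=np.array([.575,.23,.1675])+.18*u2(-94.4); pt,ps=proj("top",tip)[0],proj("side",tip)[0]; print(pt,ps,tip)
o=np.zeros((400,800,3),np.uint8)
o[:,:400]=cv2.resize(t[150:250,250:350],(400,400),interpolation=2); o[:,400:]=cv2.resize(s[190:290,210:310],(400,400),interpolation=2)
cv2.imwrite("pics/g2.png",o)
```

```text
[0.3875 0.2182 0.0146] [ 0.1745 -0.3084  1.0562]
0.01536987472774621 44.961013197898865 [-0.6113  0.0311  1.3967] 7.4083
[0.3869 0.2179 0.1694] [ 0.4134  0.1397 -1.5198] [-0.0181 -0.1224  0.0147]
9.625 0.015343107737936637
[317.8213 210.0644] [279.4685 210.8643] [0.5612 0.0505 0.1675]
```

View pics/g2.png

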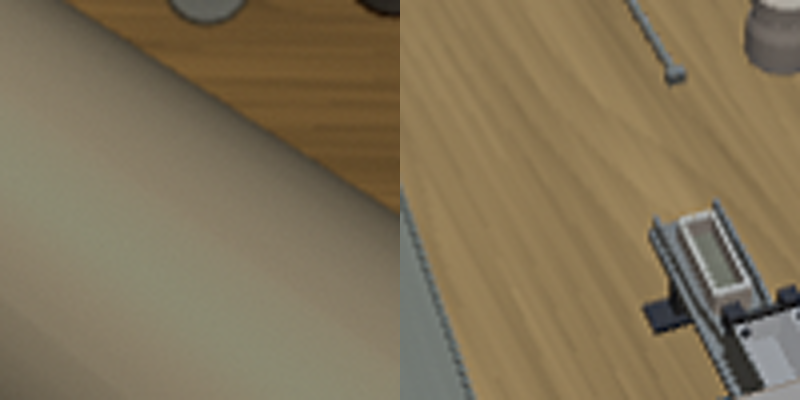

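The rod sits level in the grip, with its tip at about (279,210) in the side view, within 1 px of the prediction. The arm hides that area in the top view. I'll lower the rod outside the trough and check its alignment.

Run:
```python
from h import *
S=lambda p:(np.array(p)-[400,0])/4+[210,190]
w=plane("side",S([[655,221],[716,204]]),.07); print("te side",w,w.mean(0))
b=plane("side",S([[681,217],[710,209],[747,290],[716,300]]),.078); print("boat side",b.mean(0),b)
a=-94.4; te=np.array([.5640,.0463,0]); p=te-.2*u2(a)
manip.servo_line([p[0],p[1],.17],ori(a),vel=.12)
manip.servo_line([p[0],p[1],.069],vel=.1); print(manip.current_tool_pos(),manip.current_force(),manip.current_clock())
s=viewer.get_image("side")[:,:,::-1]; cv2.imwrite("pics/s3.png",s)
tip=p+.18*u2(a)+[0,0,.0665]; print(tip,proj("side",tip))
cv2.imwrite("pics/g3.png",cv2.resize(s[220:300,240:340],(800,640),interpolation=2)[:600])
```

```text
te side [[0.5465 0.0452 0.07  ]
 [0.5842 0.0423 0.07  ]] [0.5653 0.0438 0.07  ]
boat side [0.5621 0.0033 0.078 ] [[ 0.5579  0.0352  0.078 ]
 [ 0.5756  0.0338  0.078 ]
 [ 0.5667 -0.0283  0.078 ]
 [ 0.5482 -0.0275  0.078 ]]
[0.5799 0.2462 0.0698] [-0.4482  0.6246 -0.7333] 11.1667
[0.5655 0.0662 0.0665] [[277.1904 237.6808]]
```

View pics/g3.png

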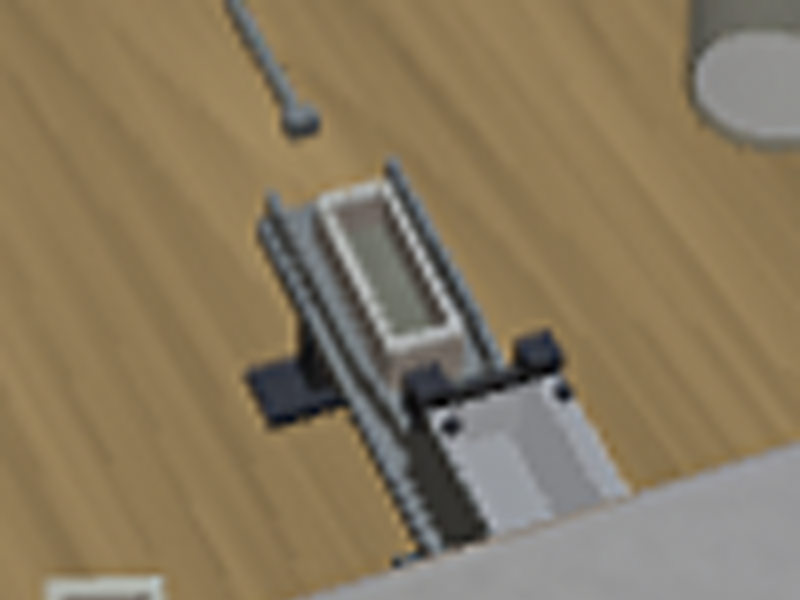

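The foot is at (303,128) in the 8x crop and points along the channel's centre line, which meets the trough mouth at (332,178). The boat lies slightly right of centre. Now I'll push, watching the force.

```bash
cat > push.py <<'E'
from h import *
a=-94.2; d=u2(a); q=ori(a)
p=manip.current_tool_pos(); p[2]=.0682
p0=p.copy(); x0=-.128   # loader x of tip at start (approx)
manip.servo_line(p+d*.005,q,vel=.03); manip.sleep(.3)
def F(n=4):
    v=[]
    for _ in range(n): v.append(manip.current_force()); manip.sleep(.01)
    return np.mean(v,0)
f0=F(10); push=lambda n=4:-(F(n)-f0)@d
log=[];s=.005
while x0+s<.016:
    s+=.006; manip.servo_line(p0+d*s,vel=.03); f=push(2); log.append((round(x0+s,3),round(f,2)))
    if f>11: print("JAM");break
print(log,manip.current_tool_pos(),manip.current_clock(),F()-f0)
np.save("st.npy",np.r_[p0,f0,s])
E
python3 push.py
```

```text
[(-0.117, np.float64(0.19)), (-0.111, np.float64(-0.09)), (-0.105, np.float64(0.28)), (-0.099, np.float64(-0.17)), (-0.093, np.float64(-0.04)), (-0.087, np.float64(0.19)), (-0.081, np.float64(0.92)), (-0.075, np.float64(-0.15)), (-0.069, np.float64(0.37)), (-0.063, np.float64(1.33)), (-0.057, np.float64(2.39)), (-0.051, np.float64(4.6)), (-0.045, np.float64(3.0)), (-0.039, np.float64(2.49)), (-0.033, np.float64(2.8)), (-0.027, np.float64(2.85)), (-0.021, np.float64(3.16)), (-0.015, np.float64(2.88)), (-0.009, np.float64(3.68)), (-0.003, np.float64(3.5)), (0.003, np.float64(2.91)), (0.009, np.float64(1.79)), (0.015, np.float64(0.42)), (0.021, np.float64(0.2))] [0.569  0.0971 0.0682] 20.7083 [ 0.3278  0.5137 -0.0051]
```

```bash
cat > press.py <<'E'
from h import *
z=np.load("st.npy"); p0,f0,s=z[:3],z[3:6],z[6]; d=u2(-94.2)
def push(n=4):
    v=[]
    for _ in range(n): v.append(manip.current_force()); manip.sleep(.01)
    return -(np.mean(v,0)-f0)@d
f=0;log=[];s1=s
while s<s1+.03:
    s+=.001 if f<1.5 else .0003
    manip.servo_line(p0+d*s,vel=.009); f=push(3); log.append((round((s-s1)*1e3,1),round(f,1)))
    if f>7:break
print(log,manip.current_clock())
for _ in range(6):
    manip.sleep(.2); print(round(push(3),2),end=" ")
print(manip.current_tool_pos(),p0+d*s,manip.current_clock())
np.save("st.npy",np.r_[p0,f0,s])
E
python3 press.py
```

```text
[(np.float64(1.0), np.float64(-0.2)), (np.float64(2.0), np.float64(0.0)), (np.float64(3.0), np.float64(-0.1)), (np.float64(4.0), np.float64(-0.5)), (np.float64(5.0), np.float64(-0.3)), (np.float64(6.0), np.float64(0.2)), (np.float64(7.0), np.float64(-0.5)), (np.float64(8.0), np.float64(-0.3)), (np.float64(9.0), np.float64(0.4)), (np.float64(10.0), np.float64(-0.1)), (np.float64(11.0), np.float64(0.0)), (np.float64(12.0), np.float64(0.0)), (np.float64(13.0), np.float64(0.1)), (np.float64(14.0), np.float64(0.1)), (np.float64(15.0), np.float64(-0.1)), (np.float64(16.0), np.float64(0.6)), (np.float64(17.0), np.float64(0.7)), (np.float64(18.0), np.float64(3.9)), (np.float64(18.3), np.float64(5.3)), (np.float64(18.6), np.float64(6.0)), (np.float64(18.9), np.float64(6.0)), (np.float64(19.2), np.float64(6.6)), (np.float64(19.5), np.float64(6.9)), (np.float64(19.8), np.float64(7.9))] 27.4917
7.5 7.05 7.68 7.88 7.46 7.58 [0.5678 0.0805 0.0687] [0.5675 0.0778 0.0682] 28.8417
```

The boat is seated and was held at about 7.5 N for 1.3 s. Next I'll draw the rod out and return it to the tray.

Run:
```python
from h import *
d=u2(-94.2); p=manip.current_tool_pos()
c=p-d*.165; c[2]=.0682
manip.servo_line(p-d*.01,vel=.03); manip.servo_line(c,vel=.08); print(manip.current_clock(),manip.current_force())
c[2]=.17; manip.servo_line(c,vel=.15)
g=np.array([.3872,.2182,0])+.005*u2(-94.1); q=ori(-94.1)
manip.move_pose(g+[0,0,.15],q)
s=viewer.get_image("side")[:,:,::-1]
manip.servo_line(g+[0,0,.04],vel=.12); manip.servo_line(g+[0,0,.018],vel=.04); print(manip.current_clock(),manip.current_force(),manip.current_tool_pos())
for z in(.0165,.0155,.0148):
    manip.servo_line(g+[0,0,z],vel=.015); f=manip.current_force(); print(z,f,manip.current_tool_pos())
s2=viewer.get_image("side")[:,:,::-1]
o=np.zeros((480,800,3),np.uint8); o[:,:400]=cv2.resize(s[220:316,260:340],(400,480),interpolation=2); o[:,400:]=cv2.resize(s2[190:310,150:250],(400,480),interpolation=2)
cv2.imwrite("pics/g4.png",o); print(manip.current_clock())
```

```text
31.5083 [ 0.1392  0.4403 -1.6244]
34.9583 [-0.5324  0.03   -0.8077] [0.3867 0.2134 0.0179]
0.0165 [ 0.1901 -0.2579 -1.1326] [0.3869 0.2133 0.0166]
0.0155 [ 0.9863 -0.7439 -1.5397] [0.3868 0.2132 0.0155]
0.0148 [-0.3488 -0.3376 -1.6914] [0.3868 0.2132 0.0148]
35.7583
```

View pics/g4.png

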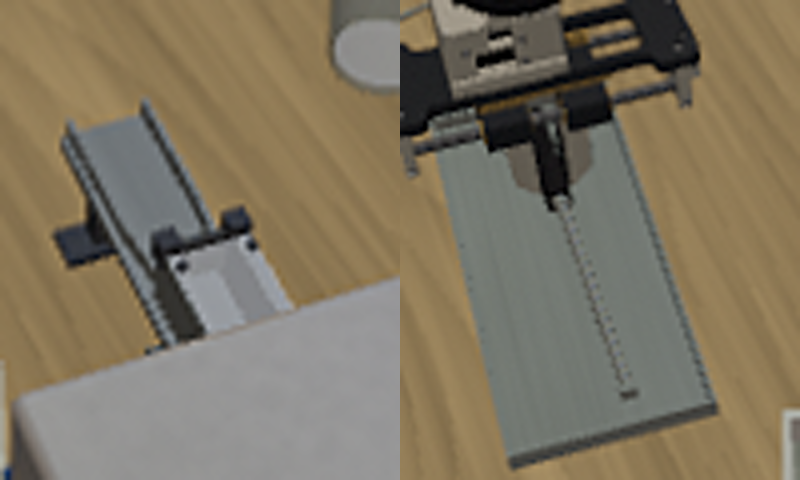

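The trough is empty, so the boat is in the lock. The rod is inside the tray with its foot at (628,393) in the composite. Releasing it now.

Run:
```python
from h import *
p=manip.current_tool_pos()
manip.servo_line([p[0],p[1],.0145],vel=.01); print(manip.current_force())
effector.open_jaws(); manip.servo_line([p[0],p[1],.25],vel=.12)
manip.move_pose([.35,-.35,.4],ori(-94.1)); print(manip.current_clock(),manip.current_tool_pos())
t=viewer.get_image("top")[:,:,::-1]; s=viewer.get_image("side")[:,:,::-1]
o=np.zeros((600,800,3),np.uint8); o[:288]=cv2.resize(t[195:245,300:439],(800,288),interpolation=2)
o[300:,:400]=cv2.resize(t[260:335,190:340],(400,300)[:2],interpolation=2)[:300]; o[300:,400:]=cv2.resize(s[185:305,140:300],(400,300),interpolation=2)
cv2.imwrite("pics/g5.png",o)
```

```text
[-0.6701  0.607  -0.9629]
41.5 [ 0.3507 -0.3488  0.3999]
```

View pics/g5.png

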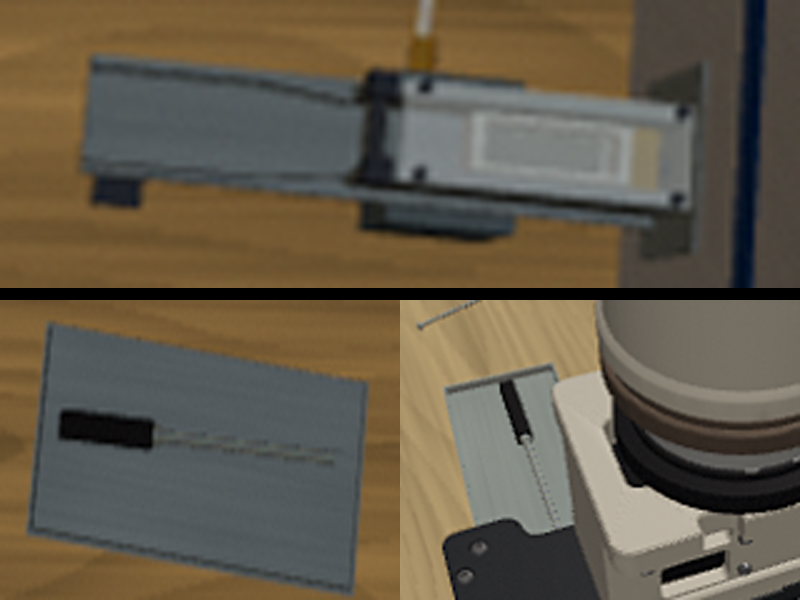

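The boat is against the brass stop, at x = 470–632 in the crop with the stop face at about 632. The rod lies inside the tray and the arm is clear.

```bash
python3 -c "
from bench import manip
print(manip.hand_in())"
```

```text
the job is handed in; nothing more can be done
None
```

I handed the job in at about 41.5 s of the 59 s limit: the boat was pressed home at about 7.5 N for 1.3 s and sits against the stop, and the rod lies released in its tray. I did not see the flap directly, but the push force fell to about zero once the boat was past it; hand-in returned no verdict.

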